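# Stand the fallen medicine bottle back in its stock row

## Robot

A 6-joint arm with a two-finger parallel gripper is mounted at the origin on the work surface. World frame = base frame: x ahead of the robot, y to its left, z up, the work surface at z = 0. Lengths are in m, angles in rad, forces in N, time in s.
With the tool pointing down it reaches from about 0.35 to 0.975 m from the base axis. Payload 4.9 kg.
Tool frame: the origin (TCP) lies at the very end of the fingers, on their centre line; the grasp point (between the pads) lies 19 mm behind it (grasp_offset is the distance from the TCP to the grasp point, in m); x points along the fingers, y is the direction in which the jaws open and shut, and the axes are right-handed (so a half turn about x gives the same grasp; the last joint's range is limited). The gripper opens to 85 mm and grips with 20 to 120 N. Pads are 22 mm wide; open, the fingers measure 114 mm over their backs; the gripper's body (76 mm by 85 mm) begins 54 mm behind the grasp point. The pads swing forward as they close: fully open they stand 13 mm farther back than shut.
Start: joints at [1.055, 0.053, 1.613, -0, 1.476, -0.119], TCP at [0.242, 0.576, 0.231] pointing down, gripper open.
Joint ranges: [-3.01, 3.01], [-1.01, 2.22], [0.06, 2.58], [-1.02, 4.17], [0.09, 2.62], [-3.14, 3.14]. Speed limits (rad/s): [2.57, 2.57, 3.14, 3.14, 3.14, 3.14].

## Interface

Orientations are given as a rotation vector (axis times angle).
In Python, from station import get_obs, get_image, finish_job, grasp_offset gives the robot as it stands.
- The arm moves only by the tool move_arm, never from a script. Its argument "moves" is a list of rows, each a list of 6 numbers: the shift along the world's x, y, z scaled (see below), then the turn, a rotation vector about the world's x, y, z scaled (see below). A call has 1 to 8 rows; each row is the pose to reach, as a shift and turn from the pose commanded when the call began, turning the shorter way round; what a row does not reach only later rows make up. The controller multiplies each number of a shift by 0.12 m and each number of a turn by 2 pi rad. A row lasts 1/8 s, in which the tool goes at most 62.5 mm and 10.7 degrees, less where a joint would pass 70% of its speed; a pose out of reach is approached as far as the arm can. A call with a number of a shift or a turn outside -1 to 1 is refused whole. A call with a gripper value outside its range is refused whole. "gripper" is the closure, from 0 (fully open) to 1 (shut), set as the call begins (left out, the last holds). The fingers move at their own pace and stop on an object; "force" is the grip in N (left out, the last holds). Time passes only in rows, so rows that repeat a pose let the fingers close. It gives the time, the measured TCP pose, the force and the opening at its end, in the units of the state.
- get_obs(): the state, without advancing time (a new reading comes with each control period).
- get_image(name): name is "scene" or "side" or "wrist"; returns a dict with "frame" (420x560x3 uint8, red, green, blue), "fx", "fy", "cx", "cy" (pixels), "T" (4x4, takes a point from camera to world coordinates); the wrist camera has in their place "mount" (4x4, takes a point from camera to tool coordinates, whose origin is the TCP and whose axes are the tool frame's). Camera axes: x right, y up, looking along -z (the intrinsics and any distortion apply to the point x, -y, -z); pixel columns grow to the right and rows downward; lengths in m; the calibration is good to about 2 mm. A picture is of the moment at which its call begins: read the wrist's pose just before it. There is no depth.
- finish_job(): hands the job in, once; it reports no verdict.
The state is a dict: "t": time; "q": joint angles; "dq": joint speeds; "effort": joint torques, N m; "tool_pos": TCP position; "tool_rot": TCP orientation; "contact_force": force on the tool from outside, world axes, zero at the start; "wrist_torque": the same for the moment, N m; "opening": finger opening in m.
Only numpy, scipy, OpenCV 4.12 (cv2) and the standard library are available. Lean on these libraries where they do the work, as an engineer would, in place of code of your own. Each camera call takes 0.05 s, during which the arm holds its last target.

## Task

One of the square medicine bottles has fallen over on the desk. Set it gently upright on the wooden stock board at the open end of the row, nearest the robot, squared up and in line with the two bottles already there, and close it up flush against the nearer one so that no gap is left. Leave the row where it stands and do not disturb the other things on the desk.

Things in the scene. Friction and masses are not known exactly. Their poses are not given: they have to be found in the camera images.
- fallen_bottle: Fallen square white plastic bottle lying on a flat side on the desk, left or right, cap towards the robot or sideways, never away from it. Body 56 x 56 mm, 98 mm tall, flat labelled sides; then short shoulder, round cap 40 mm across; 128 mm tall in all. Origin: centre of underside; z runs to the cap, x and y square to the sides. Loose, 0.17 to 0.35 kg.
- row_bottle_near: Row bottle nearer the robot, standing on the stock board; same shape, size and axes as the fallen one, origin at the centre of its underside, x along the row away from the robot. The fallen bottle goes on its -x side: flush means centres 56 mm apart. Loose, 0.35 kg, under 1 mm from the far bottle.
- row_bottle_far: Row bottle farther from the robot, between the near one and the steel end stop, under 1 mm clear of each; same shape, size and axes. Origin: centre of its underside. Loose, 0.35 kg.
- stock_board: Low fixed wooden board, 270 mm long (x, along the row, away from the robot), 100 mm wide (y), 12 mm thick; the row stands along its middle. Origin: centre of underside. A fixed steel end stop 90 mm high stands across it at x = +115 mm and braces the row; from x = -135 mm to 0 it is free.
- amber_bottle: Bystander: round amber glass bottle, 60 mm across, 125 mm tall, standing at the far middle of the work. Origin: centre of its underside.
- carton: Bystander: standing white carton, 50 x 70 x 110 mm tall, at the far middle. Origin: centre of its underside.

How it is judged:
At the end, for the whole second after the job is handed in: Fallen bottle upright (3.4 deg) on the board, at rest, on the robot's side of the near row bottle: gap under 3.5 mm, offset under 9 mm, sides parallel within 5 deg. Row bottles upright, square (5 deg), within 12 mm of their start; amber bottle and carton upright, within 20 mm (angle between each of fallen_bottle, row_bottle_near, row_bottle_far's own z axis and vertical below 0.06 rad and z of fallen_bottle in the frame of stock_board between 0.009 and 0.016 m and x of fallen_bottle in the frame of row_bottle_near between -0.0595 and -0.05 m and y of fallen_bottle in the frame of row_bottle_near between -0.009 and 0.009 m and (angle between the x axis of fallen_bottle and the x axis of row_bottle_near, either way round below 0.09 rad or angle between the y axis of fallen_bottle and the x axis of row_bottle_near, either way round below 0.09 rad) and distance of each of row_bottle_near, row_bottle_far from where it was at the start of the episode below 0.012 m and angle between the x axis of each of row_bottle_near, row_bottle_far and the x axis of stock_board, either way round below 0.09 rad and distance of each of amber_bottle, carton from where it was at the start of the episode below 0.02 m and angle between each of amber_bottle, carton's own z axis and vertical below 0.1 rad and linear speed of fallen_bottle below 0.01 m/s and angular speed of fallen_bottle below 0.05 rad/s); the robot touches nothing.
It fails at once if a bottle of the row is knocked over (angle between any of row_bottle_near, row_bottle_far's own z axis and vertical above 0.4 rad).
It fails at once if the amber bottle or the carton is moved by more than 20 mm (distance of any of amber_bottle, carton from where it was at the start of the episode above 0.02 m).
It fails at once if the fallen bottle is dropped or slammed on the board (over 60 N) (contact force between fallen_bottle and stock_board above 60 N).
It fails at once if the fallen bottle is rammed into the row (over 60 N) (contact force between fallen_bottle and row_bottle_near above 60 N).
It also fails if it takes over 64 s, if anything falls off the work surface, if the arm or the gripper's body presses on something with over 40 N, if the wrist force passes 120 N, or if a joint passes its speed limit or range.

## Working session

There is one attempt and no reset: what is moved stays moved. The work goes in short steps, Python scripts to look and compute and a tool call to move; the robot and the scene stay as the last step left them, time stands still between calls to the robot, and variables do not carry over. Pictures are saved under pics/ and viewed, and the job is handed in when it is done.

Besides the shell and the picture viewer there is one more tool, called as a command line: name --pt "numbers of a row" for each row, then --argument value for the rest. move_arm: Moves the arm, as the interface text tells. Its arguments: {"type":"object","properties":{"moves":{"type":"array","items":{"type":"array","items":{"type":"number","minimum":-1,"maximum":1}}},"gripper":{"type":"number"},"force":{"type":"number"}},"required":["moves"]}

```bash
mkdir -p pics; ls; python3 - <<'E'
from station import *
import cv2,json,numpy as np
o=get_obs(); print(o)
print(grasp_offset)
for n in("scene","side","wrist"):
    d=get_image(n); cv2.imwrite(f"pics/{n}0.png",d["frame"][:,:,::-1])
    print(n,{k:(np.round(v,4).tolist() if k!='frame' else 0) for k,v in d.items()})
E
```

```text
pics
{'t': 0.0, 'q': array([ 1.05498737e+00,  5.33278930e-02,  1.61428826e+00,  1.32018173e-05,
        1.47598489e+00, -1.18970665e-01]), 'dq': array([-1.33899196e-03, -1.70551602e-03, -5.17040947e-05, -9.02109630e-04,
       -1.71422861e-04, -1.73199733e-04]), 'effort': array([ 2.52381113e-03, -3.93672538e+01, -3.70187545e+01,  1.09624502e-04,
        6.94248243e-03,  2.72860561e-06]), 'tool_pos': array([0.24123861, 0.57589901, 0.2300844 ]), 'tool_rot': array([ 0.30983047,  1.5489266 , -0.31283763]), 'contact_force': array([ 0.42020247, -0.13440421, -0.47465907]), 'wrist_torque': array([-0.01847253, -0.00822458, -0.00040135]), 'opening': 0.08545291888328896}
0.0187
scene {'frame': 0, 'fx': 421.4298, 'fy': 421.4298, 'cx': 285.2133, 'cy': 215.6954, 'T': [[0.0542, -0.8058, 0.5897, 1.1377], [0.9985, 0.0506, -0.0225, -0.0265], [-0.0117, 0.59, 0.8073, 0.6612], [0.0, 0.0, 0.0, 1.0]]}
side {'frame': 0, 'fx': 491.9103, 'fy': 491.9103, 'cx': 275.0058, 'cy': 203.3047, 'T': [[0.9718, 0.1183, -0.204, 0.5436], [-0.2358, 0.4766, -0.8469, -0.7134], [-0.0029, 0.8711, 0.491, 0.4796], [0.0, 0.0, 0.0, 1.0]]}
wrist {'frame': 0, 'fx': 307.6788, 'fy': 307.6788, 'cx': 279.1921, 'cy': 208.3665, 'mount': [[0.0007, 0.2738, -0.9618, -0.1411], [1.0, 0.0003, 0.0008, 0.0001], [0.0005, -0.9618, -0.2738, -0.0697], [0.0, 0.0, 0.0, 1.0]]}
```

View pics/scene0.png

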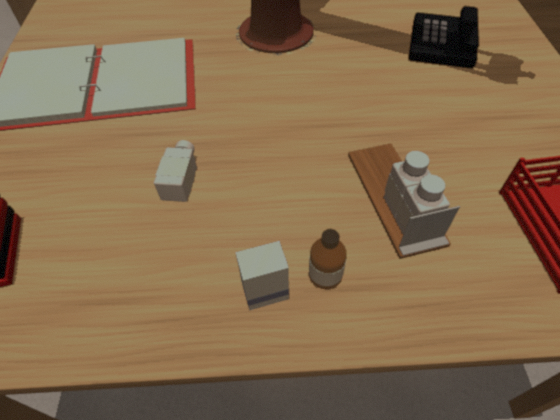

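View pics/side0.png

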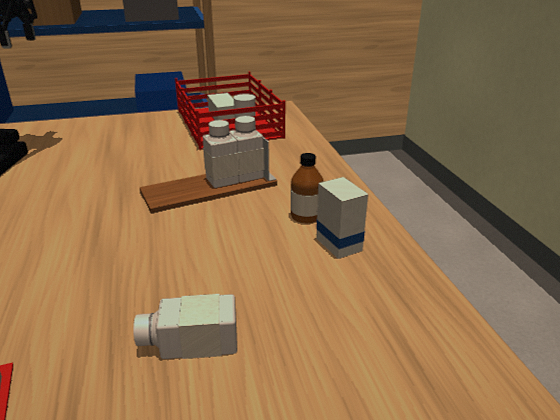

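View pics/wrist0.png

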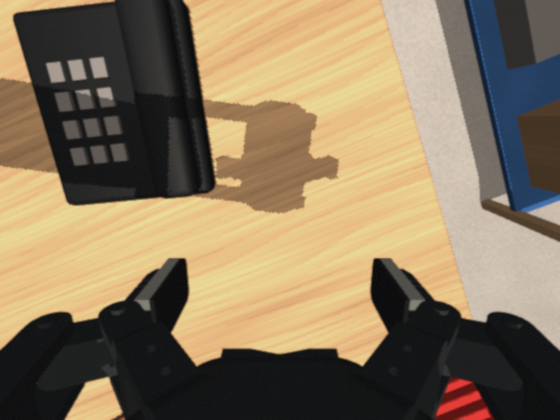

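```bash
cat > h.py <<'E'
import numpy as np, cv2
from scipy.spatial.transform import Rotation as R
from station import *
def shot(n,f=None):
    o=get_obs(); d=get_image(n)
    if n=='wrist':
        T=np.eye(4);T[:3,:3]=R.from_rotvec(o['tool_rot']).as_matrix();T[:3,3]=o['tool_pos'];d['T']=T@d['mount']
    if f: cv2.imwrite('pics/'+f+'.png',d['frame'][:,:,::-1]); np.savez('pics/'+f+'.npz',**d)
    return d
def load(f): return dict(np.load('pics/'+f+'.npz'))
def ray(d,u,v):
    r=np.array([(u-d['cx'])/d['fx'],-(v-d['cy'])/d['fy'],-1.]); r=d['T'][:3,:3]@r
    return d['T'][:3,3],r/np.linalg.norm(r)
def onz(d,u,v,z):
    c,r=ray(d,u,v); return c+r*(z-c[2])/r[2]
def proj(d,p):
    q=d['T'][:3,:3].T@(np.asarray(p)-d['T'][:3,3]); return np.array([d['cx']+d['fx']*q[0]/-q[2], d['cy']-d['fy']*q[1]/-q[2]])
def tri(d1,p1,d2,p2):
    a,r=ray(d1,*p1);b,s=ray(d2,*p2)
    t=np.linalg.lstsq(np.stack([r,-s],1),b-a,rcond=None)[0]
    x,y=a+r*t[0],b+s*t[1]; return (x+y)/2,np.linalg.norm(x-y)
E
python3 - <<'E'
from h import *
o=get_obs(); print(R.from_rotvec(o['tool_rot']).as_matrix().round(3))
a=shot('scene','s1'); b=shot('side','d1')
def crop(d,u,v,w,h,k): return cv2.resize(d['frame'][v:v+h,u:u+w,::-1],None,fx=k,fy=k,interpolation=cv2.INTER_CUBIC)
cv2.imwrite('pics/c1.png',np.hstack([crop(a,140,130,66,80,6),crop(a,345,140,66,80,6)]))
cv2.imwrite('pics/c1.png',crop(a,140,130,66,80,7))
cv2.imwrite('pics/c2.png',crop(a,340,140,130,120,5))
cv2.imwrite('pics/c3.png',crop(b,125,280,130,90,6))
cv2.imwrite('pics/c4.png',crop(b,130,110,160,110,5))
E
```

```text
[[-0.001  0.386  0.922]
 [-0.001  0.922 -0.386]
 [-1.    -0.002 -0.   ]]
```

View pics/c1.png

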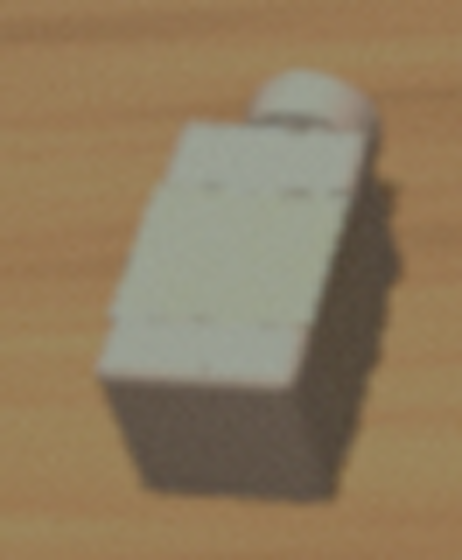

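View pics/c2.png

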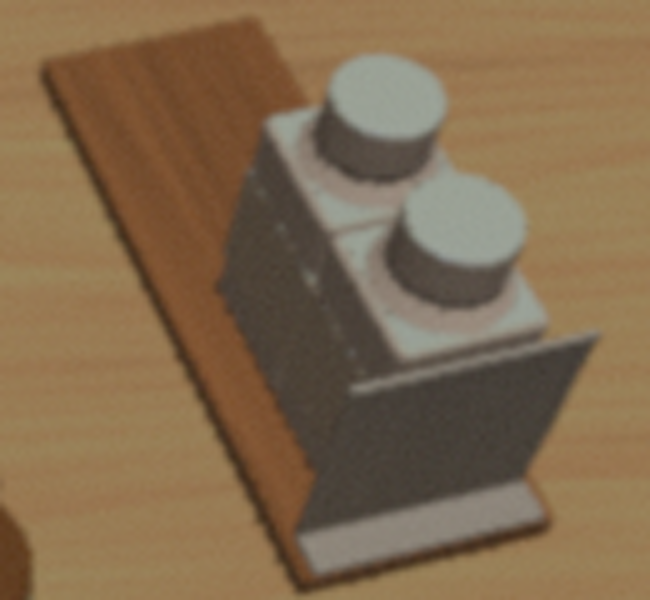

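View pics/c3.png

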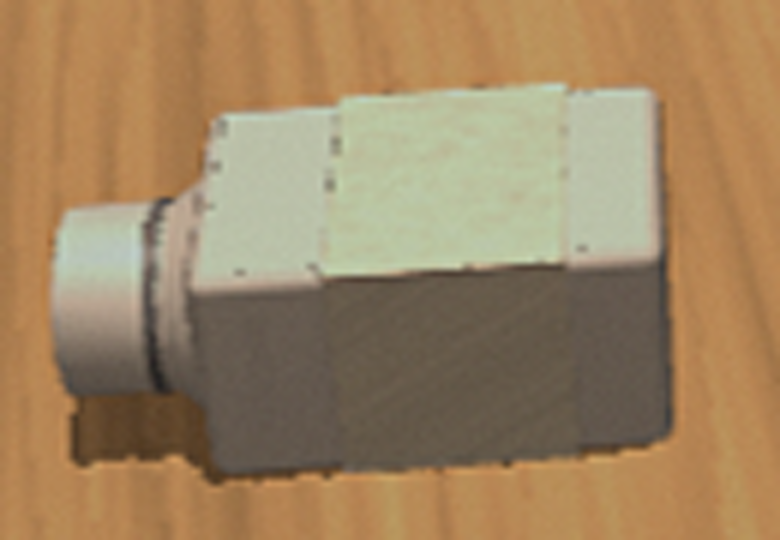

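View pics/c4.png

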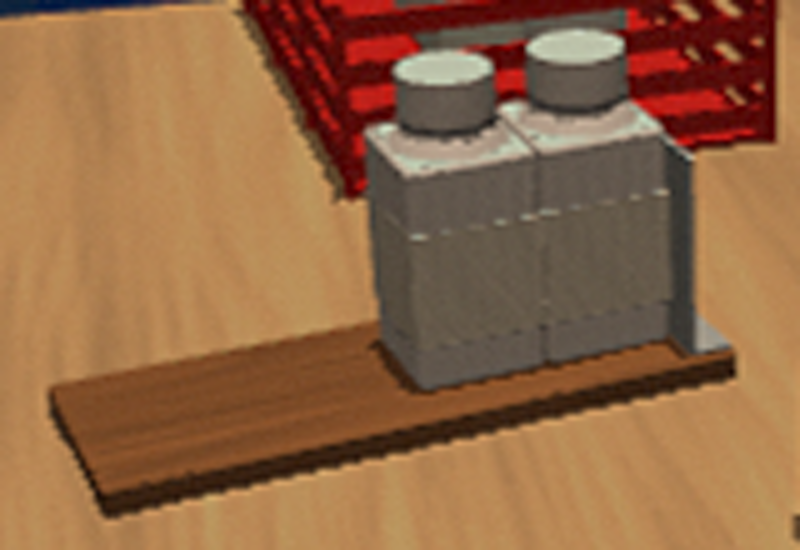

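```bash
python3 - <<'E'
from h import *
a=load('s1');b=load('d1')
f=lambda o,k,l:[(o[0]+(x+.5)/k-.5,o[1]+(y+.5)/k-.5) for x,y in l]
S=f((140,130),7,[(187,122),(364,132),(292,386),(100,374)])  # shL(-y) shR base R base L
D=f((125,280),6,[(195,290),(215,115),(655,90),(660,262)])
P=[]
for s,d in zip(S,D):
    x,e=tri(a,s,b,d); P.append(x); print('tri',x.round(4),round(e,4),'z56 scene',onz(a,*s,.056).round(4)[:2],'side',onz(b,*d,.056).round(4)[:2])
for p in f((140,130),7,[(147,490),(333,498)]): print('bot scene',onz(a,*p,0).round(4))
for p in f((125,280),6,[(672,440),(210,470)]): print('bot side',onz(b,*p,0).round(4))
P=np.array(P); n=lambda i,j:np.linalg.norm(P[i]-P[j]); print(n(0,1),n(1,2),n(2,3),n(3,0),P.mean(0))
# row: board top corners scene x5 from (340,140); side x5 from (130,110)
bs=f((340,140),5,[(45,65),(255,18),(549,518),(300,580)]); 
for p in bs: print('board scene',onz(a,*p,.012).round(4))
bd=f((130,110),5,[(52,390),(105,495),(733,360)])
for p in bd: print('board side',onz(b,*p,.012).round(4))
cs=f((340,140),5,[(387,97),(465,218)]); cd=f((130,110),5,[(445,69),(577,46)])
for p,q in zip(cs,cd): print('caps',onz(a,*p,.140).round(4),onz(b,*q,.140).round(4),tri(a,p,b,q))
E
```

```text
tri [ 0.5072 -0.2425  0.0533] 0.003 z56 scene [ 0.5081 -0.2411] side [ 0.5085 -0.2471]
tri [ 0.514  -0.1901  0.0538] 0.001 z56 scene [ 0.5156 -0.1894] side [ 0.5145 -0.1934]
tri [ 0.6089 -0.2028  0.0524] 0.0018 z56 scene [ 0.611  -0.2014] side [ 0.6089 -0.2081]
tri [ 0.6009 -0.2559  0.0517] 0.0022 z56 scene [ 0.6034 -0.2539] side [ 0.6011 -0.2616]
bot scene [ 0.599  -0.2557  0.    ]
bot scene [ 0.6053 -0.202   0.    ]
bot side [ 0.6021 -0.2562 -0.    ]
bot side [ 0.5052 -0.2411  0.    ]
0.052763148604227435 0.09575666506923942 0.05368714993373939 0.09466193741780916 [ 0.55774285 -0.2228236   0.05279869]
board scene [0.5052 0.1359 0.012 ]
board scene [0.4829 0.2308 0.012 ]
board scene [0.7438 0.2852 0.012 ]
board scene [0.764  0.1899 0.012 ]
board side [0.484  0.2239 0.012 ]
board side [0.5033 0.1302 0.012 ]
board side [0.7622 0.1828 0.012 ]
caps [0.6524 0.2169 0.14  ] [0.6524 0.2119 0.14  ] (array([0.65240631, 0.21684129, 0.13888323]), np.float64(0.0016314101277037395))
caps [0.707  0.2291 0.14  ] [0.7079 0.2254 0.14  ] (array([0.70782723, 0.22866149, 0.13961539]), np.float64(0.0019074470046668878))
```

move_arm --pt "0.25 -0.47 0.1 0 0 -0.033" --pt "0.5 -0.936 0.15 0 0 -0.0653" --pt "0.5 -0.936 0.15 0 0 -0.0653" --gripper 0

```text
t: 0.62
tool_pos: [0.3032, 0.4619, 0.25]
tool_rot: [0.636, 1.475, -0.634]
contact_force: [-0.2, 1.0, -0.4]
opening: 0.0854
```

move_arm --pt "0.25 -0.47 0 0 0 -0.033" --pt "0.5 -0.936 0 0 0 -0.0653" --pt "0.5 -0.936 0 0 0 -0.0653"

```text
t: 1.0
tool_pos: [0.3628, 0.3497, 0.2492]
tool_rot: [0.95, 1.353, -0.95]
contact_force: [0.2, -0.0, 1.1]
opening: 0.0854
```

move_arm --pt "0.25 -0.47 0 0 0 -0.033" --pt "0.5 -0.936 0 0 0 -0.0653" --pt "0.5 -0.936 0 0 0 -0.0653"

```text
t: 1.38
tool_pos: [0.4227, 0.2378, 0.2492]
tool_rot: [1.255, 1.179, -1.255]
contact_force: [-0.5, -0.1, 0.2]
opening: 0.0853
```

move_arm --pt "0.16 -0.47 0 0 0 -0.033" --pt "0.33 -0.936 0 0 0 -0.0653" --pt "0.33 -0.936 0 0 0 -0.0653"

```text
t: 1.75
tool_pos: [0.4619, 0.1261, 0.2492]
tool_rot: [1.547, 0.948, -1.547]
contact_force: [-0.7, 0.5, 0.5]
opening: 0.0854
```

move_arm --pt "0 -0.47 0 0 0 -0.033" --pt "0 -0.936 0 0 0 -0.0653" --pt "0 -0.936 0 0 0 -0.0653"

```text
t: 2.12
tool_pos: [0.4612, 0.0145, 0.2493]
tool_rot: [1.822, 0.656, -1.822]
contact_force: [0.2, 0.4, 0.3]
opening: 0.0855
```

move_arm --pt "0 -0.47 0 0 0 -0.033" --pt "0 -0.936 0 0 0 -0.0653" --pt "0 -0.936 0 0 0 -0.0653"

```text
t: 2.5
tool_pos: [0.4617, -0.0975, 0.2492]
tool_rot: [2.071, 0.294, -2.071]
contact_force: [0.7, 0.4, -0.7]
opening: 0.0853
```

move_arm --pt "0 -0.47 0 0 0 -0.033" --pt "0 -0.936 0 0 0 -0.0653" --pt "0 -0.936 0 0 0 -0.0653"

```text
t: 2.88
tool_pos: [0.4621, -0.2095, 0.249]
tool_rot: [-2.154, 0.137, 2.155]
contact_force: [-0.2, 0.8, 0.0]
opening: 0.0852
```

```bash
cat >> h.py <<'E'
def pose():
    o=get_obs(); return o['tool_pos'],R.from_rotvec(o['tool_rot'])
def tool(az,pitch,yside):
    "az tool azimuth rad, pitch below horizontal, yside -1: tool y to the right"
    x=np.array([np.cos(pitch)*np.cos(az),np.cos(pitch)*np.sin(az),-np.sin(pitch)])
    y=yside*np.array([-np.sin(az),np.cos(az),0]); return R.from_matrix(np.stack([x,y,np.cross(x,y)],1))
def delta(p,Rt,p0=None,R0=None):
    if p0 is None: p0,R0=pose()
    return np.round((np.asarray(p)-p0)/.12,3),np.round((Rt*R0.inv()).as_rotvec()/(2*np.pi),4)
E
python3 - <<'E'
from h import *
o=get_obs(); print(o['t'],o['tool_pos'],o['q'].round(3)); print(R.from_rotvec(o['tool_rot']).as_matrix().round(3))
print(delta([.461,-.21,.1255],tool(np.radians(-7.8),np.pi/4,-1)))
E
```

```text
2.875 [ 0.46214275 -0.20952285  0.24904918] [-5.730e-01 -2.430e-01  1.860e+00  1.000e-03  1.526e+00  1.126e+00]
[[-0.    -0.128 -0.992]
 [ 0.001 -0.992  0.128]
 [-1.    -0.001  0.   ]]
(array([-0.01 , -0.004, -1.03 ]), array([-0.0166, -0.1239, -0.0013]))
```

move_arm --pt "-0.01 -0.004 -0.2 -0.0042 -0.031 0" --pt "-0.01 -0.004 -0.4 -0.0083 -0.062 0" --pt "-0.01 -0.004 -0.7 -0.0125 -0.093 0" --pt "-0.01 -0.004 -1 -0.0166 -0.1239 -0.0013" --pt "-0.01 -0.004 -1 -0.0166 -0.1239 -0.0013" --pt "-0.01 -0.004 -1 -0.0166 -0.1239 -0.0013"

```text
t: 3.62
tool_pos: [0.4601, -0.2072, 0.1277]
tool_rot: [-2.849, 0.188, 1.182]
contact_force: [0.3, -0.2, 0.8]
opening: 0.0852
```

```bash
python3 - <<'E'
from h import *
o=get_obs(); print(o['t'],o['tool_pos'],o['q'].round(3)); print(R.from_rotvec(o['tool_rot']).as_matrix().round(3))
shot('wrist','w1');
d=load('w1')
d['T'][:3,:3] 
E
```

```text
3.625 [ 0.46005209 -0.20715235  0.12769154] [-0.835 -0.622  2.47   0.708  0.779  0.484]
[[ 0.7   -0.132 -0.702]
 [-0.092 -0.991  0.094]
 [-0.708 -0.001 -0.706]]
```

View pics/w1.png

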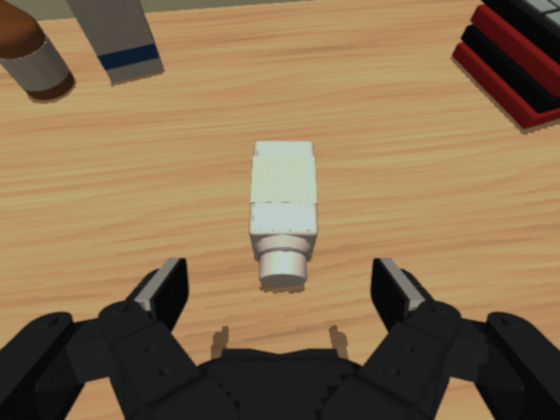

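```bash
python3 - <<'E'
from h import *
d=load('w1')
cv2.imwrite('pics/c5.png',cv2.resize(d['frame'][130:300,235:335,::-1],None,fx=3.5,fy=3.5,interpolation=cv2.INTER_CUBIC))
# orange-vs-white mask edges of the bottle body rows
hsv=cv2.cvtColor(d['frame'],cv2.COLOR_RGB2HSV)
m=(hsv[...,1]<70).astype(np.uint8)
for v in range(138,240,6):
    r=np.where(m[v,235:335])[0]; 
    if len(r): 
        u0,u1=r.min()+235,r.max()+236; print(v,u0,u1,onz(d,u0-.5,v,.056).round(4)[:2],onz(d,u1-.5,v,.056).round(4)[:2])
E
```

```text
144 255 313 [ 0.6006 -0.2028] [ 0.5934 -0.256 ]
150 254 313 [ 0.5936 -0.2012] [ 0.5864 -0.2547]
156 253 315 [ 0.5868 -0.1996] [ 0.5793 -0.2552]
162 252 315 [ 0.5801 -0.1981] [ 0.5727 -0.2539]
168 252 316 [ 0.5735 -0.1976] [ 0.566  -0.2536]
174 251 316 [ 0.5672 -0.1961] [ 0.5597 -0.2523]
180 251 316 [ 0.5609 -0.1956] [ 0.5535 -0.2511]
186 251 317 [ 0.5548 -0.195 ] [ 0.5473 -0.2508]
192 250 317 [ 0.5488 -0.1937] [ 0.5413 -0.2497]
198 250 317 [ 0.543  -0.1931] [ 0.5355 -0.2485]
204 251 316 [ 0.5371 -0.1935] [ 0.53   -0.2466]
210 250 317 [ 0.5316 -0.1922] [ 0.5243 -0.2464]
216 250 317 [ 0.5261 -0.1917] [ 0.5189 -0.2453]
222 249 317 [ 0.5208 -0.1904] [ 0.5136 -0.2443]
228 249 318 [ 0.5155 -0.19  ] [ 0.5082 -0.244 ]
234 250 317 [ 0.5102 -0.1903] [ 0.5032 -0.2423]
```

View pics/c5.png

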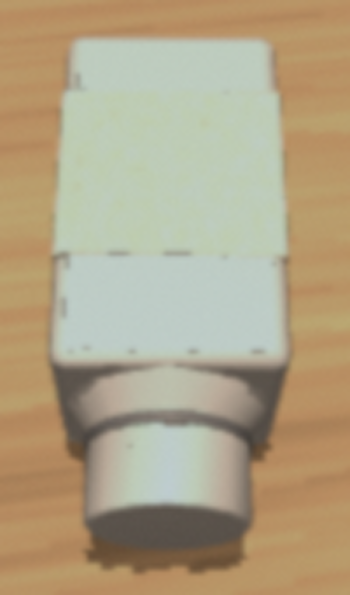

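```bash
python3 - <<'E'
from h import *
print(delta([.5433,-.2209,.0206],tool(np.radians(-8),np.pi/4,-1)))
E
```

```text
(array([ 0.685, -0.103, -0.913]), array([ 0.0002,  0.0001, -0.0011]))
```

move_arm --pt "0.17 -0.026 -0.228 0 0 0" --pt "0.34 -0.052 -0.456 0 0 -0.0005" --pt "0.51 -0.077 -0.684 0 0 -0.001" --pt "0.61 -0.092 -0.813 0 0 -0.001" --pt "0.685 -0.103 -0.913 0 0 -0.001" --pt "0.685 -0.103 -0.913 0 0 -0.001"

```text
t: 4.42
tool_pos: [0.5448, -0.2222, 0.021]
tool_rot: [-2.849, 0.2, 1.178]
contact_force: [0.2, 0.6, 0.1]
opening: 0.0856
```

```bash
python3 - <<'E'
from h import *
o=get_obs(); print(o['t'],o['tool_pos'],o['q'].round(3),o['contact_force']); print(R.from_rotvec(o['tool_rot']).as_matrix().round(3))
shot('wrist','w2');b=shot('side','d2')
cv2.imwrite('pics/d2c.png',cv2.resize(b['frame'][200:400,60:300,::-1],None,fx=3,fy=3))
E
```

```text
4.425 [ 0.54475537 -0.22222497  0.02101001] [-0.696 -0.085  2.304  1.08   0.437  0.119] [0.24164236 0.60955721 0.1381403 ]
[[ 0.701 -0.139 -0.699]
 [-0.099 -0.99   0.097]
 [-0.706  0.001 -0.708]]
```

View pics/w2.png

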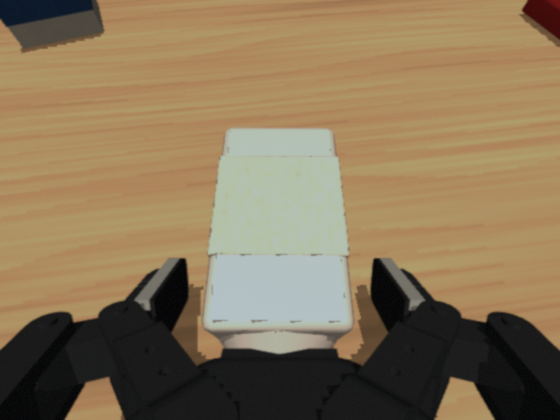

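View pics/d2c.png

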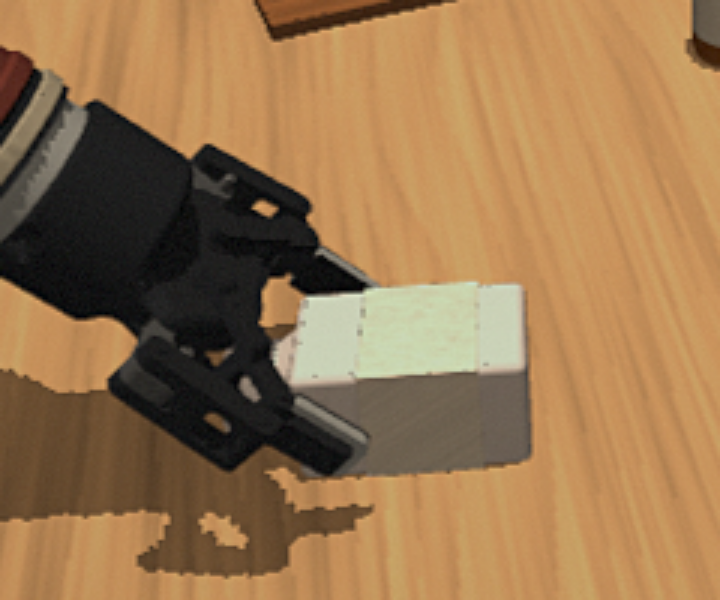

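move_arm --pt "0 0 0 0 0 0" --pt "0 0 0 0 0 0" --pt "0 0 0 0 0 0" --pt "0 0 0 0 0 0" --pt "0 0 0 0 0 0" --pt "0 0 0 0 0 0" --gripper 1 --force 60

```text
t: 5.28
tool_pos: [0.5426, -0.2229, 0.021]
tool_rot: [-2.848, 0.204, 1.177]
contact_force: [-3.0, 2.6, 7.0]
opening: 0.0554
```

move_arm --pt "0 0 0.05 0 0 0" --pt "0 0 0.1 0 0 0" --pt "0 0 0.2 0 0 0" --pt "0 0 0.2 0 0 0"

```text
t: 5.78
tool_pos: [0.5424, -0.223, 0.0448]
tool_rot: [-2.849, 0.205, 1.178]
contact_force: [-0.1, 0.1, -3.5]
opening: 0.0554
```

```bash
python3 - <<'E'
from h import *
o=get_obs(); print(o['t'],o['tool_pos'],o['q'].round(3),o['contact_force'],o['opening']); print(R.from_rotvec(o['tool_rot']).as_matrix().round(3))
shot('wrist','w3');b=shot('side','d3')
cv2.imwrite('pics/d3c.png',cv2.resize(b['frame'][200:400,60:300,::-1],None,fx=3,fy=3))
E
```

```text
5.775 [ 0.54243856 -0.22303334  0.04477021] [-0.699 -0.152  2.309  0.971  0.468  0.238] [-0.14780287  0.11451751 -3.5288636 ] 0.05542506498850176
[[ 0.701 -0.142 -0.699]
 [-0.102 -0.99   0.099]
 [-0.706  0.002 -0.708]]
```

View pics/d3c.png

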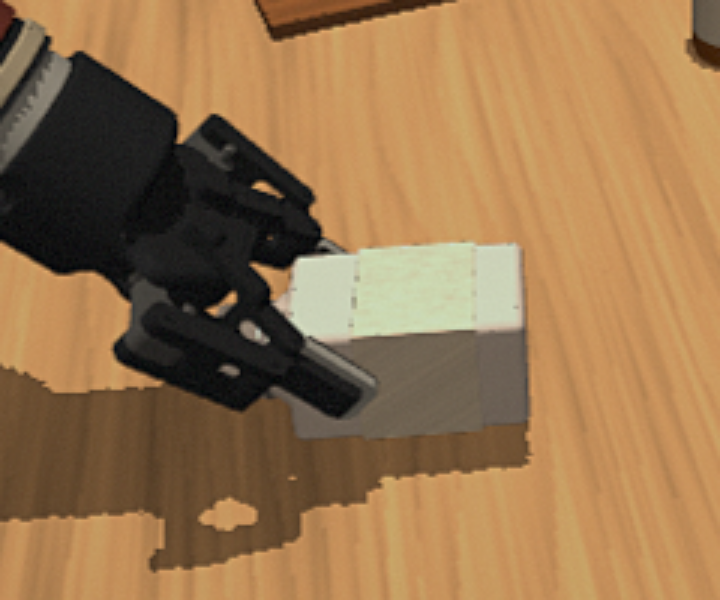

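View pics/w3.png

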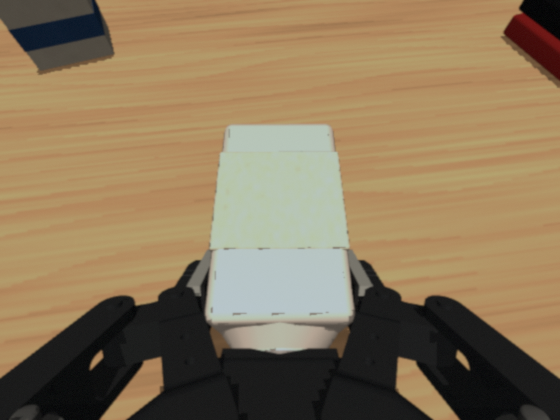

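move_arm --pt "0 0.05 0.25 0 0 0" --pt "0 0.1 0.5 0 0 0" --pt "0 0.15 0.75 0 0 0" --pt "0 0.2 1 0 0 0"

```text
t: 6.38
tool_pos: [0.5414, -0.1979, 0.1633]
tool_rot: [-2.845, 0.203, 1.182]
contact_force: [0.5, 0.2, -3.2]
opening: 0.0556
```

move_arm --pt "0 0.25 0.12 0 0 0.0046" --pt "0 0.5 0.25 0 0 0.0093" --pt "0 0.75 0.4 0 0 0.014" --pt "0 1 0.5 0 0 0.0186"

```text
t: 6.88
tool_pos: [0.5416, -0.0775, 0.2234]
tool_rot: [-2.893, 0.036, 1.201]
contact_force: [0.1, -0.6, -2.6]
opening: 0.0555
```

move_arm --pt "0 0.25 0 0 0 0.0046" --pt "0 0.5 0 0 0 0.0093" --pt "0 0.75 0 0 0 0.014" --pt "0 1 0 0 0 0.0186"

```text
t: 7.38
tool_pos: [0.5413, 0.0426, 0.222]
tool_rot: [2.865, 0.133, -1.192]
contact_force: [-0.3, -0.3, -2.5]
opening: 0.0555
```

move_arm --pt "0 0.25 0 0 0 0.0046" --pt "0 0.5 0 0 0 0.0093" --pt "0 0.75 0 0 0 0.014" --pt "0 1 0 0 0 0.0186" --pt "0 1 0 0 0 0.0186"

```text
t: 8.0
tool_pos: [0.5411, 0.1629, 0.2218]
tool_rot: [2.812, 0.298, -1.171]
contact_force: [0.4, -0.6, -2.9]
opening: 0.0554
```

```bash
python3 - <<'E'
from h import *
o=get_obs(); print(o['t'],o['tool_pos'],o['q'].round(3),o['contact_force'],o['opening']); print(R.from_rotvec(o['tool_rot']).as_matrix().round(3))
E
```

```text
8.0 [0.54106994 0.16289975 0.22183728] [ 0.134 -0.569  2.275  0.089  0.657  1.445] [ 0.36332401 -0.55591613 -2.8713359 ] 0.05542243929704401
[[ 0.689  0.209 -0.694]
 [ 0.147 -0.978 -0.149]
 [-0.71   0.    -0.704]]
```

move_arm --pt "0 0 0 -0.0192 -0.0041 0.0197" --pt "0 0 0 -0.0383 -0.0082 0.0394" --pt "0 0 0 -0.0574 -0.0122 0.0591" --pt "0 0 0 -0.0766 -0.0163 0.0789" --pt "0 0 0 -0.0957 -0.0204 0.0986" --pt "0 0 0 -0.1149 -0.0245 0.1183"

```text
t: 8.75
tool_pos: [0.5417, 0.1604, 0.2224]
tool_rot: [1.876, 0.668, -0.681]
contact_force: [1.0, -0.3, -3.0]
opening: 0.0556
```

```bash
python3 - <<'E'
from h import *
o=get_obs(); print(o['t'],o['tool_pos'],o['q'].round(3),o['contact_force'],o['opening']); print(R.from_rotvec(o['tool_rot']).as_matrix().round(3))
E
```

```text
8.75 [0.54166562 0.16044132 0.22241937] [ 0.126 -0.572  2.276  0.099  0.658  0.381] [ 0.95419108 -0.26072058 -2.95100749] 0.05555695672184906
[[ 0.69   0.706 -0.162]
 [ 0.148 -0.357 -0.922]
 [-0.709  0.612 -0.351]]
```

Roll direction and joint 6 behave as expected; continuing the remaining 120°.

move_arm --pt "0 0 0 -0.0192 -0.0041 0.0197" --pt "0 0 0 -0.0383 -0.0082 0.0394" --pt "0 0 0 -0.0574 -0.0122 0.0591" --pt "0 0 0 -0.0766 -0.0163 0.0789" --pt "0 0 0 -0.0957 -0.0204 0.0986" --pt "0 0 0 -0.1149 -0.0245 0.1183"

```text
t: 9.5
tool_pos: [0.5417, 0.1604, 0.2225]
tool_rot: [0.901, 0.813, -0.225]
contact_force: [-0.1, 0.3, -3.8]
opening: 0.0553
```

move_arm --pt "0 0 0 -0.0192 -0.0041 0.0197" --pt "0 0 0 -0.0383 -0.0082 0.0394" --pt "0 0 0 -0.0574 -0.0122 0.0591" --pt "0 0 0 -0.0766 -0.0163 0.0789" --pt "0 0 0 -0.0957 -0.0204 0.0986" --pt "0 0 0 -0.1149 -0.0245 0.1183" --pt "0 0 0 -0.1149 -0.0245 0.1183"

```text
t: 10.38
tool_pos: [0.5418, 0.1606, 0.2227]
tool_rot: [-0.08, 0.792, 0.2]
contact_force: [0.3, -0.6, -3.3]
opening: 0.0556
```

```bash
python3 - <<'E'
from h import *
o=get_obs(); print(o['t'],o['tool_pos'],o['q'].round(3),o['contact_force'],o['opening']); print(R.from_rotvec(o['tool_rot']).as_matrix().round(3))
shot('wrist','w4');b=shot('side','d4');a=shot('scene','s4')
cv2.imwrite('pics/d4c.png',cv2.resize(b['frame'][60:230,100:300,::-1],None,fx=4,fy=3.5 and 4)[:600])
E
```

```text
10.375 [0.54177733 0.16061353 0.22268979] [ 0.126 -0.568  2.271  0.098  0.666 -1.705] [ 0.34871549 -0.55788419 -3.25643809] 0.05560157193677928
[[ 0.685 -0.208  0.698]
 [ 0.148  0.978  0.146]
 [-0.713  0.003  0.701]]
```

View pics/d4.png

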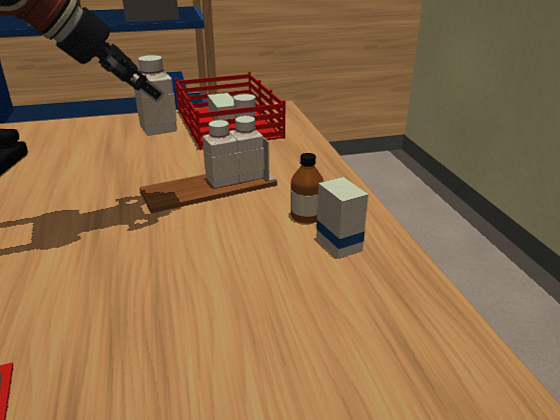

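View pics/s4.png

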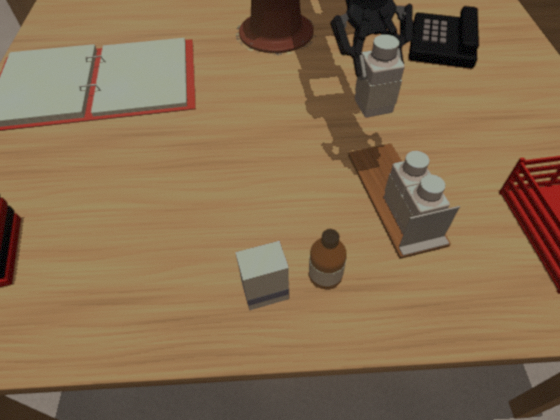

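View pics/w4.png

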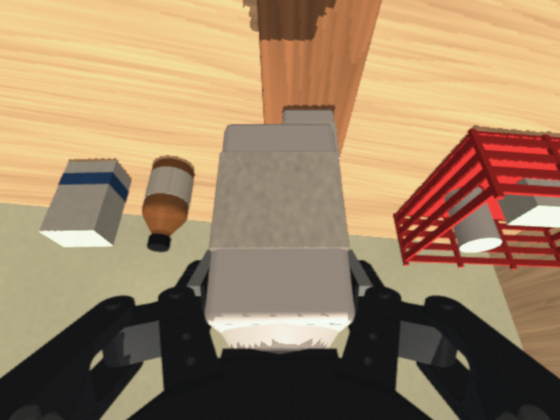

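```bash
python3 - <<'E'
from h import *
b=load('d4');a=load('s4')
cv2.imwrite('pics/c6.png',cv2.resize(b['frame'][45:145,115:195,::-1],None,fx=6,fy=6,interpolation=cv2.INTER_CUBIC))
cv2.imwrite('pics/c7.png',cv2.resize(a['frame'][30:125,330:420,::-1],None,fx=6,fy=6,interpolation=cv2.INTER_CUBIC))
w=load('w4')
cv2.imwrite('pics/c8.png',cv2.resize(w['frame'][110:350,190:370,::-1],None,fx=2.5,fy=2.5,interpolation=cv2.INTER_CUBIC))
E
```

```text
(no output)
```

View pics/c6.png

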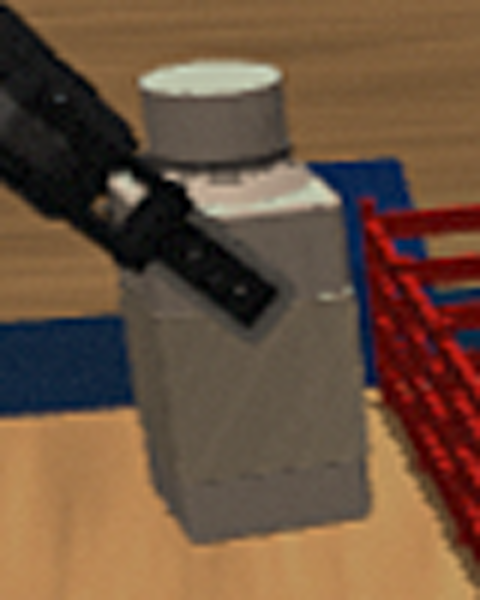

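View pics/c7.png

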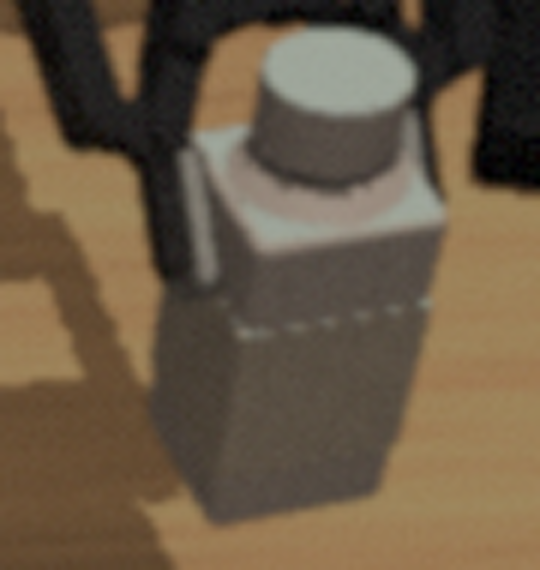

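View pics/c8.png

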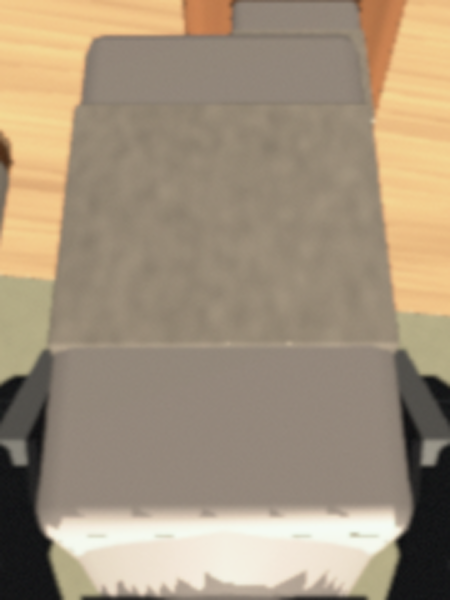

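```bash
python3 - <<'E'
from h import *
b=load('d4');a=load('s4')
f=lambda o,k,x,y:(o[0]+(x+.5)/k-.5,o[1]+(y+.5)/k-.5)
A=lambda x,y:f((330,30),6,x,y); B=lambda x,y:f((115,45),6,x,y)
t,e=tri(a,A(262,250),b,B(345,207)); m,e2=tri(a,A(218,520),b,B(370,513)); m3,e3=tri(a,A(240,333),b,B(350,293))
print(t,e,m,e2,m3,e3); v=t-m; print(np.linalg.norm(v),np.degrees(np.arctan2(v[:2],v[2])))
c,e=tri(a,A(339,70),b,B(210,79)); print('cap top',c,e)
o=get_obs(); Rt=R.from_rotvec(o['tool_rot']); 
for n,p in(('t',t),('m',m),('cap',c)): print(n,(Rt.inv().apply(p-o['tool_pos'])).round(4))
# expected image of vertical line through m
print('expected top px side',(proj(b,m+[0,0,.095])-[115,45])*6,'scene',(proj(a,m+[0,0,.095])-[330,30])*6)
# PnP on face A from wrist
w=load('w4'); W=lambda x,y:f((190,110),2.5,x,y)
im=np.array([W(84,103),W(368,103),W(398,346),W(50,346),],float)  # label corners
K=np.array([[w['fx'],0,w['cx']],[0,w['fy'],w['cy']],[0,0,1.]])
cap2=None
# edges: left line & right line of label -> plane normal approach: tool-frame direction of vertical edges
M=w['mount']
def tr(p):
    r=np.array([(p[0]-w['cx'])/w['fx'],-(p[1]-w['cy'])/w['fy'],-1.]); return M[:3,:3]@r
n1=np.cross(tr(im[0]),tr(im[3])); n2=np.cross(tr(im[1]),tr(im[2])); d=np.cross(n1,n2); d/=np.linalg.norm(d); print('bottle axis in tool',d, 'world',Rt.apply(d))
E
```

```text
[0.5683384  0.13890293 0.25442361] 0.003427370031660483 [0.56624714 0.14092129 0.16156948] 0.0029132409238370642 [0.56764883 0.13725615 0.22917795] 0.001379343369945799
0.09289960858211321 [ 1.29019733 -1.24523973]
cap top [0.5359969  0.16019781 0.28641684] 0.0013250853764460553
t [-0.0074 -0.027   0.037 ]
m [ 0.0576 -0.0248 -0.0293]
cap [-0.0492  0.0007  0.04  ]
expected top px side [330.03468407 190.4903204 ] scene [265.21293941 242.06733226]
bottle axis in tool [-0.74368712 -0.00666327  0.66849463] world [-0.04237637 -0.01889035  0.99892312]
```

move_arm --pt "0.1 0.09 0 0 0 0" --pt "0.2 0.18 0 0 0 0" --pt "0.3 0.27 -0.1 0 0 0" --pt "0.432 0.358 -0.25 0 0 0" --pt "0.432 0.358 -0.5 0 0 0" --pt "0.432 0.358 -0.75 0 0 0" --pt "0.432 0.358 -0.9 0 0 0" --pt "0.432 0.358 -0.9 0 0 0"

```text
t: 11.52
tool_pos: [0.5925, 0.2039, 0.1128]
tool_rot: [-0.082, 0.795, 0.201]
contact_force: [0.1, 0.5, -2.6]
opening: 0.0553
```

```bash
python3 - <<'E'
from h import *
o=get_obs(); print(o['t'],o['tool_pos'],o['q'].round(3),o['contact_force'],o['opening']); print(R.from_rotvec(o['tool_rot']).as_matrix().round(3))
shot('wrist','w5');b=shot('side','d5');a=shot('scene','s5')
cv2.imwrite('pics/c9.png',cv2.resize(b['frame'][85:205,140:300,::-1],None,fx=5,fy=5,interpolation=cv2.INTER_CUBIC))
cv2.imwrite('pics/c10.png',cv2.resize(a['frame'][95:255,350:460,::-1],None,fx=3.7,fy=3.7,interpolation=cv2.INTER_CUBIC))
E
```

```text
11.525 [0.59251107 0.20387742 0.11284096] [ 2.120e-01 -2.050e-01  2.208e+00  2.000e-03  3.650e-01 -1.570e+00] [ 0.14013273  0.49896471 -2.59185103] 0.05530502040759211
[[ 0.683 -0.209  0.7  ]
 [ 0.148  0.978  0.148]
 [-0.716  0.002  0.699]]
```

View pics/c9.png

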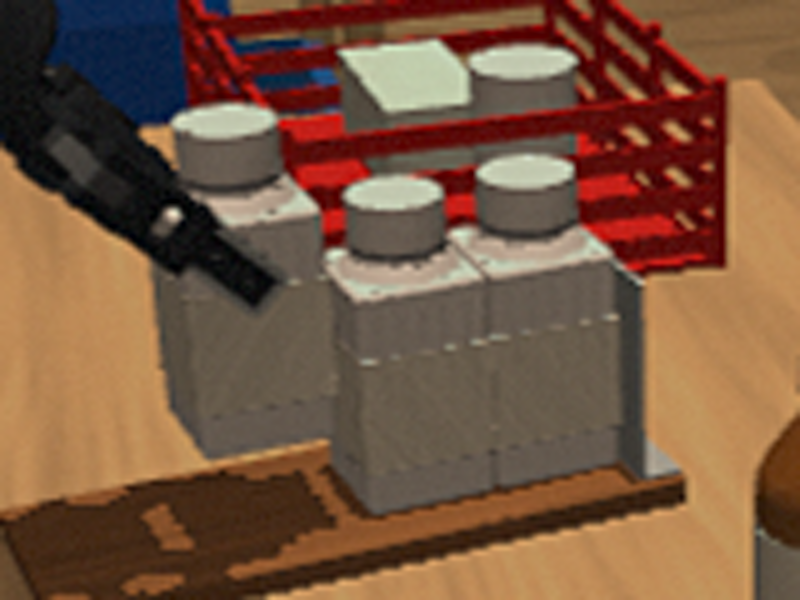

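View pics/c10.png

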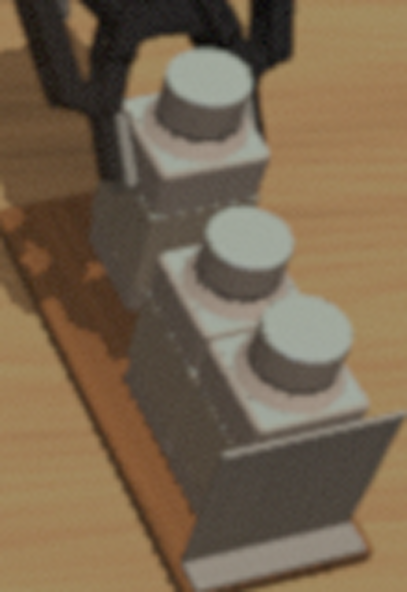

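View pics/w5.png

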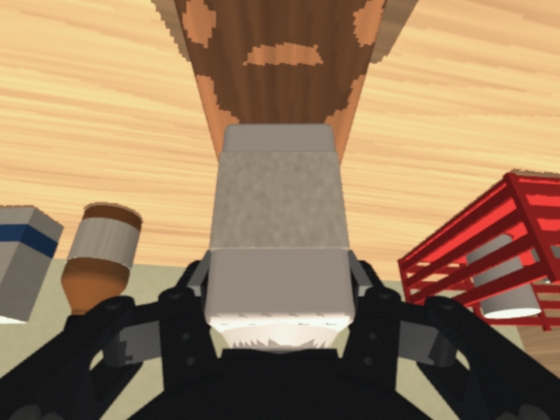

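```bash
python3 - <<'E'
from h import *
b=load('d5');a=load('s5')
def fitedge(d,p0,p1,name,n=25,w=5,chan=None):
    # sub-pixel edge along the line p0-p1 (pixels): max gradient across
    g=cv2.GaussianBlur(d['frame'].astype(np.float32),(0,0),0.8)
    g=g.mean(2) if chan is None else g[...,chan]-g[...,0] if chan=='x' else g[...,chan]
    p0,p1=np.array(p0,float),np.array(p1,float); t=(p1-p0)/np.linalg.norm(p1-p0); nn=np.array([-t[1],t[0]])
    pts=[]
    for s in np.linspace(.08,.92,n):
        c=p0+s*(p1-p0); k=np.arange(-w,w+.01,.2); q=c+k[:,None]*nn
        v=cv2.remap(g,q[:,0].astype(np.float32)[None],q[:,1].astype(np.float32)[None],cv2.INTER_LINEAR)[0]
        gr=np.abs(np.gradient(v)); i=gr.argmax(); pts.append(q[i])
    pts=np.array(pts,np.float32); vx,vy,x0,y0=cv2.fitLine(pts,cv2.DIST_HUBER,0,.01,.01).ravel()
    res=np.abs((pts-[x0,y0])@[-vy,vx]); 
    return (x0,y0),np.array([vx,vy])*np.sign(vy),res.mean()
def rep(d,p0,p1,name,depth_guess):
    c,v,r=fitedge(d,p0,p1,name,w=3)
    P=depth_guess; # world point near edge for vertical direction at that pixel
    cc,rr=ray(d,*c); X=cc+rr*np.dot(P-cc,rr)
    u=proj(d,X-[0,0,.02])-proj(d,X+[0,0,.02]); u/=np.linalg.norm(u)
    ang=np.degrees(np.arctan2(v[0],v[1])-np.arctan2(u[0],u[1])); print(name,'res',round(r,2),'obs-exp deg (image, + = bottom to the right)',round(ang,2))
k=lambda x,y:(140+x/5,85+y/5)
near=np.array([.652,.215,.07]); held=np.array([.59,.2,.09])
rep(b,k(322,222),k(335,320),'held right upper',held)
rep(b,k(166,320),k(205,440),'held left',held)
rep(b,k(157,290),k(172,400),'held left sil',held)
rep(b,k(330,275),k(340,460),'near left sil',near)
rep(b,k(350,310),k(374,505),'near front edge',near)
rep(b,k(484,285),k(495,480),'seam',near)
b4=load('d4'); h4=np.array([.54,.16,.2]); k4=lambda x,y:(115+x/6,45+y/6)
rep(b4,k4(345,215),k4(370,505),'d4 right edge',h4)
rep(b4,k4(150,330),k4(190,530),'d4 front-left edge',h4)
rep(b4,k4(128,300),k4(152,470),'d4 left sil',h4)
b1=load('d1');k1=lambda x,y:(130+x/5,110+y/5)
rep(b1,k1(370,150),k1(382,345),'d1 near left sil',near)
rep(b1,k1(533,160),k1(545,350),'d1 seam',near)
rep(b1,k1(406,180),k1(420,380),'d1 front',near)
E
```

```text
held right upper res 0.79 obs-exp deg (image, + = bottom to the right) 18.58
held left res 1.32 obs-exp deg (image, + = bottom to the right) 12.88
held left sil res 0.19 obs-exp deg (image, + = bottom to the right) 1.07
near left sil res 0.69 obs-exp deg (image, + = bottom to the right) -8.13
near front edge res 0.42 obs-exp deg (image, + = bottom to the right) -0.19
seam res 0.98 obs-exp deg (image, + = bottom to the right) 3.78
d4 right edge res 0.69 obs-exp deg (image, + = bottom to the right) -0.18
d4 front-left edge res 0.71 obs-exp deg (image, + = bottom to the right) -4.32
d4 left sil res 0.29 obs-exp deg (image, + = bottom to the right) 0.97
d1 near left sil res 0.52 obs-exp deg (image, + = bottom to the right) 2.05
d1 seam res 1.07 obs-exp deg (image, + = bottom to the right) 4.75
d1 front res 0.59 obs-exp deg (image, + = bottom to the right) -0.2
```

```bash
python3 - <<'E'
from h import *
b=load('d5');a=load('s5')
f=lambda o,k,x,y:(o[0]+(x+.5)/k-.5,o[1]+(y+.5)/k-.5)
h,e=tri(a,f((350,95),3.7,209,78),b,f((140,85),5,225,121)); n,e2=tri(a,f((350,95),3.7,249,238),b,f((140,85),5,394,195)); r,e3=tri(a,f((350,95),3.7,301,327),b,f((140,85),5,525,172))
print(h,e,n,e2,r,e3)
az=np.arctan2(*(r-n)[1::-1]); print(np.degrees(az)); az=np.radians(12)
u=np.array([np.cos(az),np.sin(az),0]); v=np.array([-u[1],u[0],0]); print('along',(n-h)@u,'lat',(h-n)@v,'dz',h[2]-n[2]); 
o=get_obs(); print(o['tool_pos'],o['tool_rot'],o['contact_force'])
E
```

```text
[0.58809162 0.20399265 0.17846405] 0.0017555152461151725 [0.65197712 0.21691405 0.13849684] 0.001680073228409939 [0.70688091 0.22640442 0.13974064] 0.001082115443307419
9.806926901041836
along 0.06517595107679854 lat 0.000643503262275557 dz 0.039967203535796136
[0.59490277 0.20446706 0.11745433] [-0.08184369  0.78707775  0.20109505] [ 0.16249369  0.38675054 -2.9588917 ]
```

move_arm --pt "0 0 -0.08 0 0 0" --pt "0 0 -0.16 0 0 0" --pt "0 0 -0.24 0 0 0" --pt "0 0 -0.29 0 0 0" --pt "0 0 -0.29 0 0 0"

```text
t: 12.3
tool_pos: [0.5934, 0.2042, 0.0797]
tool_rot: [-0.083, 0.791, 0.201]
contact_force: [0.2, -0.2, -2.2]
opening: 0.0557
```

```bash
python3 - <<'E'
from h import *
b=shot('side','d6');a=shot('scene','s6');shot('wrist','w6')
o=get_obs(); print(o['t'],o['tool_pos'],o['q'].round(3),o['contact_force'],o['opening']); print(R.from_rotvec(o['tool_rot']).as_matrix().round(3))
cv2.imwrite('pics/c11.png',cv2.resize(b['frame'][100:205,150:300,::-1],None,fx=5,fy=5,interpolation=cv2.INTER_CUBIC))
cv2.imwrite('pics/c12.png',cv2.resize(a['frame'][110:255,350:460,::-1],None,fx=4,fy=4,interpolation=cv2.INTER_CUBIC))
E
```

```text
12.45 [0.59432899 0.20437353 0.08141761] [ 2.130e-01 -1.380e-01  2.217e+00  2.000e-03  2.840e-01 -1.571e+00] [ 0.17462928 -0.35190129 -2.50323878] 0.05523907517682085
[[ 0.687 -0.21   0.696]
 [ 0.149  0.978  0.149]
 [-0.711  0.001  0.703]]
```

View pics/c11.png

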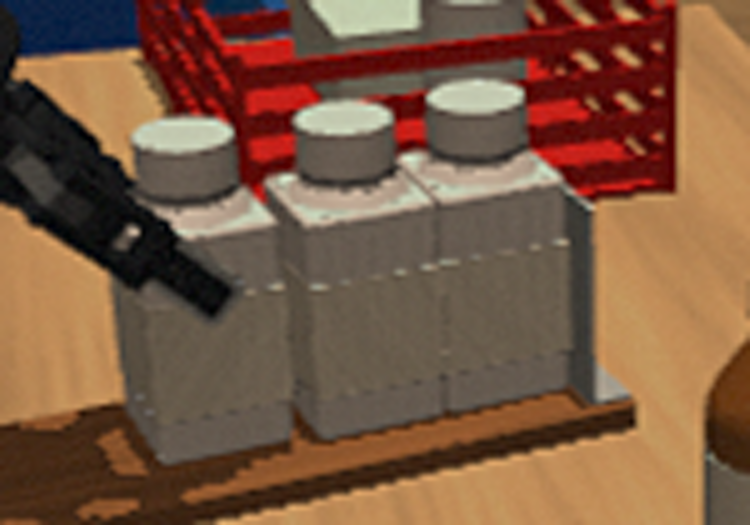

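View pics/c12.png

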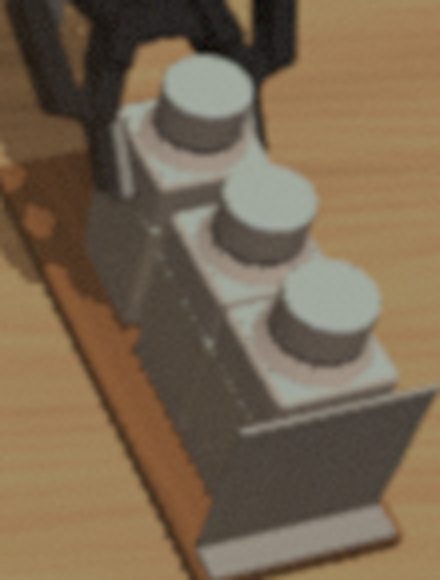

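View pics/w6.png

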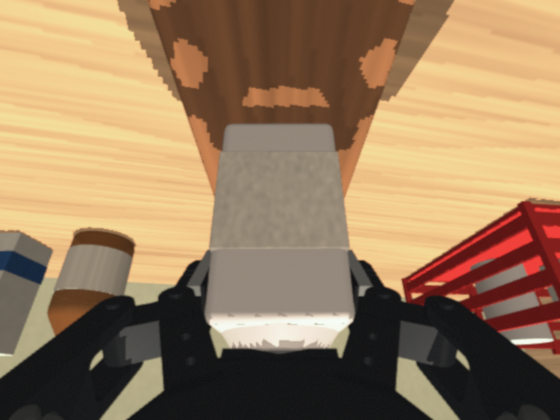

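move_arm --pt "0.01 0.002 -0.01 0 0 0" --pt "0.025 0.005 -0.015 0 0 0" --pt "0.049 0.0104 -0.015 0 0 0" --pt "0.049 0.0104 -0.015 0 0 0" --pt "0.049 0.0104 -0.015 0 0 0"

```text
t: 13.08
tool_pos: [0.5999, 0.2056, 0.0791]
tool_rot: [-0.083, 0.79, 0.201]
contact_force: [0.4, 0.6, -3.2]
opening: 0.0553
```

move_arm --pt "0.004 0.0009 0 0 0 0" --pt "0.008 0.0017 0 0 0 0" --pt "0.008 0.0017 0 0 0 0"

```text
t: 13.45
tool_pos: [0.6008, 0.2058, 0.0792]
tool_rot: [-0.083, 0.789, 0.201]
contact_force: [-0.1, 1.0, -2.7]
opening: 0.0557
```

move_arm --pt "0.004 0.0009 0 0 0 0" --pt "0.008 0.0017 0 0 0 0" --pt "0.008 0.0017 0 0 0 0"

```text
t: 13.82
tool_pos: [0.6018, 0.206, 0.0792]
tool_rot: [-0.083, 0.789, 0.201]
contact_force: [0.5, 0.7, -2.1]
opening: 0.0555
```

```bash
python3 - <<'E'
from h import *
b=shot('side','d7')
o=get_obs(); print(o['t'],o['tool_pos'],o['contact_force'],o['opening'],o['wrist_torque'])
cv2.imwrite('pics/c13.png',cv2.resize(b['frame'][100:205,150:300,::-1],None,fx=5,fy=5,interpolation=cv2.INTER_CUBIC))
E
```

```text
13.875 [0.60178069 0.20596735 0.07913908] [ 0.44461228  0.37435481 -3.29647704] 0.05562551170505337 [-1.28554202e-01  6.40496232e-01  1.21106810e-04]
```

View pics/c13.png

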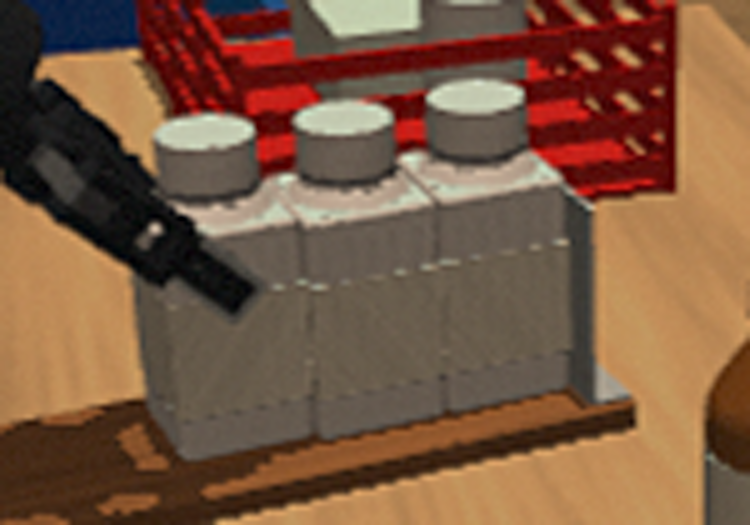

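move_arm --pt "0.004 0.0009 0 0 0 0" --pt "0.008 0.0017 0 0 0 0" --pt "0.008 0.0017 0 0 0 0" --pt "0.008 0.0017 0 0 0 0"

```text
t: 14.38
tool_pos: [0.6027, 0.2062, 0.0791]
tool_rot: [-0.083, 0.79, 0.201]
contact_force: [0.5, 0.7, -3.1]
opening: 0.0551
```

move_arm --pt "0.004 0.0009 0 0 0 0" --pt "0.008 0.0017 0 0 0 0" --pt "0.008 0.0017 0 0 0 0" --pt "0.008 0.0017 0 0 0 0"

```text
t: 14.88
tool_pos: [0.6036, 0.2063, 0.079]
tool_rot: [-0.083, 0.79, 0.201]
contact_force: [-1.9, -0.8, -1.0]
opening: 0.0554
```

move_arm --pt "0 0 -0.003 0 0 0" --pt "0 0 -0.006 0 0 0" --pt "0 0 -0.006 0 0 0" --pt "0 0 -0.006 0 0 0"

```text
t: 15.38
tool_pos: [0.6036, 0.2064, 0.0783]
tool_rot: [-0.083, 0.79, 0.201]
contact_force: [-1.6, -1.3, -2.2]
opening: 0.0554
```

move_arm --pt "0 0 -0.003 0 0 0" --pt "0 0 -0.006 0 0 0" --pt "0 0 -0.006 0 0 0" --pt "0 0 -0.006 0 0 0"

```text
t: 15.88
tool_pos: [0.6036, 0.2064, 0.0776]
tool_rot: [-0.083, 0.79, 0.201]
contact_force: [-2.0, -0.5, -1.7]
opening: 0.0555
```

move_arm --pt "0 0 -0.003 0 0 0" --pt "0 0 -0.006 0 0 0" --pt "0 0 -0.006 0 0 0" --pt "0 0 -0.006 0 0 0"

```text
t: 16.38
tool_pos: [0.6037, 0.2064, 0.077]
tool_rot: [-0.083, 0.789, 0.201]
contact_force: [-2.8, -0.3, -1.2]
opening: 0.0554
```

move_arm --pt "0 0 -0.003 0 0 0" --pt "0 0 -0.006 0 0 0" --pt "0 0 -0.006 0 0 0" --pt "0 0 -0.006 0 0 0"

```text
t: 16.88
tool_pos: [0.6037, 0.2064, 0.0762]
tool_rot: [-0.083, 0.789, 0.201]
contact_force: [-1.7, -0.2, -1.5]
opening: 0.0556
```

move_arm --pt "0 0 -0.003 0 0 0" --pt "0 0 -0.006 0 0 0" --pt "0 0 -0.006 0 0 0" --pt "0 0 -0.006 0 0 0"

```text
t: 17.38
tool_pos: [0.6039, 0.2064, 0.0759]
tool_rot: [-0.083, 0.789, 0.201]
contact_force: [-5.1, -2.2, 0.1]
opening: 0.0553
```

```bash
python3 - <<'E'
from h import *
b=shot('side','d8');shot('wrist','w8')
o=get_obs(); print(o['t'],o['tool_pos'],o['contact_force'],o['opening'],o['wrist_torque'])
cv2.imwrite('pics/c14.png',cv2.resize(b['frame'][100:205,150:300,::-1],None,fx=5,fy=5,interpolation=cv2.INTER_CUBIC))
E
```

```text
17.475 [0.60392709 0.20641688 0.07590419] [-3.77282667 -0.54304755  1.50478363] 0.055416498128285016 [-0.15336391  0.6981196  -0.04555979]
```

View pics/c14.png

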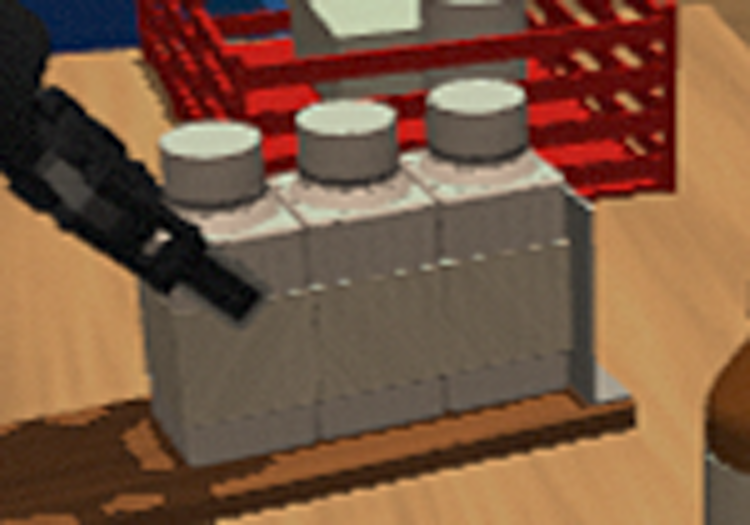

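View pics/w8.png

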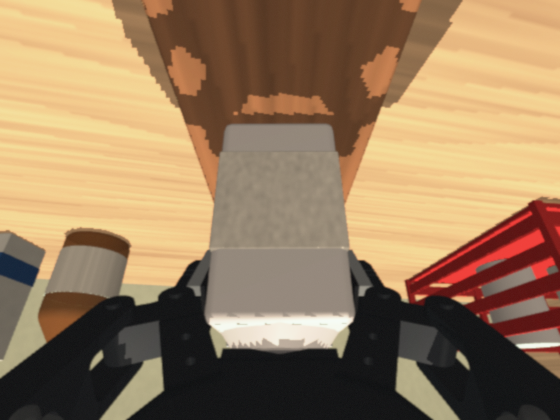

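move_arm --pt "0 0 -0.003 0 0 0" --pt "0 0 -0.006 0 0 0" --pt "0 0 -0.006 0 0 0"

```text
t: 17.85
tool_pos: [0.6044, 0.2065, 0.0759]
tool_rot: [-0.082, 0.788, 0.201]
contact_force: [-5.1, -1.9, 3.0]
opening: 0.0553
```

move_arm --pt "0 0 0 0 0 0" --pt "0 0 0 0 0 0" --gripper 1 --force 20

```text
t: 18.1
tool_pos: [0.6043, 0.2065, 0.0759]
tool_rot: [-0.082, 0.788, 0.201]
contact_force: [-5.3, -1.9, 4.0]
opening: 0.0554
```

move_arm --pt "0 0 0 0 0 0" --pt "0 0 0 0 0 0" --pt "0 0 0 0 0 0" --gripper 0.25

```text
t: 18.48
tool_pos: [0.6041, 0.2064, 0.0752]
tool_rot: [-0.083, 0.789, 0.201]
contact_force: [-0.3, -0.2, 0.5]
opening: 0.064
```

```bash
python3 - <<'E'
from h import *
b=shot('side','d9');shot('wrist','w9')
o=get_obs(); print(o['t'],o['tool_pos'],o['contact_force'],o['opening'],o['wrist_torque'])
cv2.imwrite('pics/c15.png',cv2.resize(b['frame'][100:205,150:300,::-1],None,fx=5,fy=5,interpolation=cv2.INTER_CUBIC))
E
```

```text
18.575 [0.6038381  0.20641932 0.07494413] [ 0.40176397 -0.04824213  0.18809357] 0.06432484419194431 [-0.04943564  0.31485823 -0.08207648]
```

View pics/c15.png

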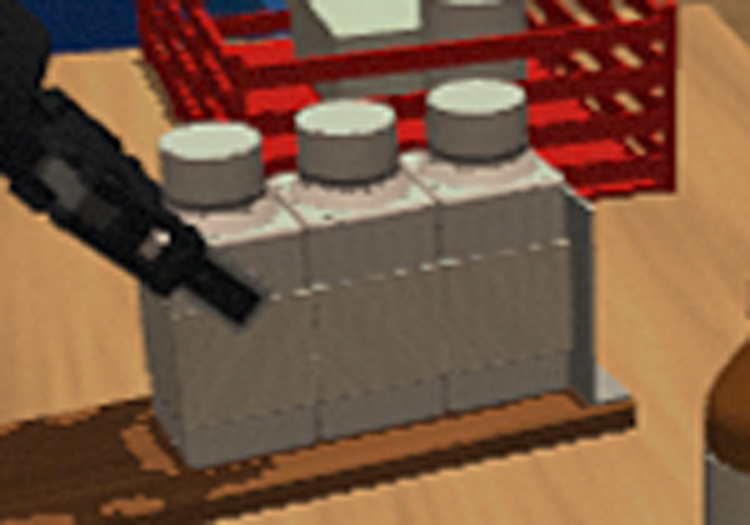

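View pics/w9.png

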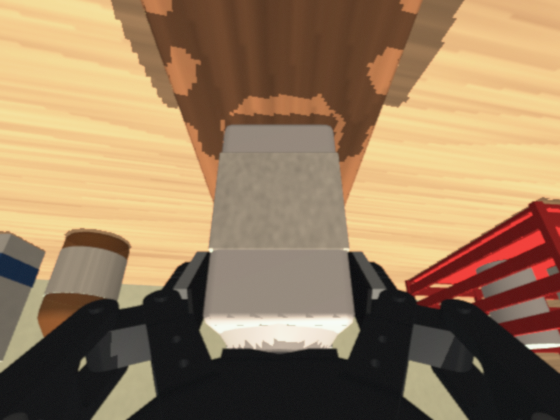

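move_arm --pt "0 0 0 0 0 0" --pt "0 0 0 0 0 0" --pt "0 0 0 0 0 0" --pt "0 0 0 0 0 0" --gripper 0

```text
t: 19.08
tool_pos: [0.6037, 0.2064, 0.0748]
tool_rot: [-0.083, 0.789, 0.201]
contact_force: [-0.7, -0.0, 0.1]
opening: 0.0853
```

move_arm --pt "-0.07 -0.015 0.074 0 0 0" --pt "-0.2 -0.044 0.21 0 0 0" --pt "-0.34 -0.074 0.357 0 0 0" --pt "-0.5 -0.108 0.52 0 0 0" --pt "-0.57 -0.123 0.594 0 0 0" --pt "-0.57 -0.123 0.594 0 0 0"

```text
t: 19.82
tool_pos: [0.5356, 0.1917, 0.1474]
tool_rot: [-0.082, 0.787, 0.201]
contact_force: [0.7, -0.1, -0.2]
opening: 0.085
```

```bash
python3 - <<'E'
from h import *
b=shot('side','d10');a=shot('scene','s10');shot('wrist','w10')
o=get_obs(); print(o['t'],o['tool_pos'],o['q'].round(2),o['contact_force'],o['opening'])
cv2.imwrite('pics/c16.png',cv2.resize(b['frame'][100:205,150:300,::-1],None,fx=5,fy=5,interpolation=cv2.INTER_CUBIC))
cv2.imwrite('pics/c17.png',cv2.resize(a['frame'][110:255,350:460,::-1],None,fx=4,fy=4,interpolation=cv2.INTER_CUBIC))
E
```

```text
19.975 [0.53526621 0.19155879 0.14548542] [ 0.21 -0.45  2.33  0.    0.48 -1.57] [ 0.16704546 -0.08872272 -0.33717085] 0.08525739985577463
```

View pics/c16.png

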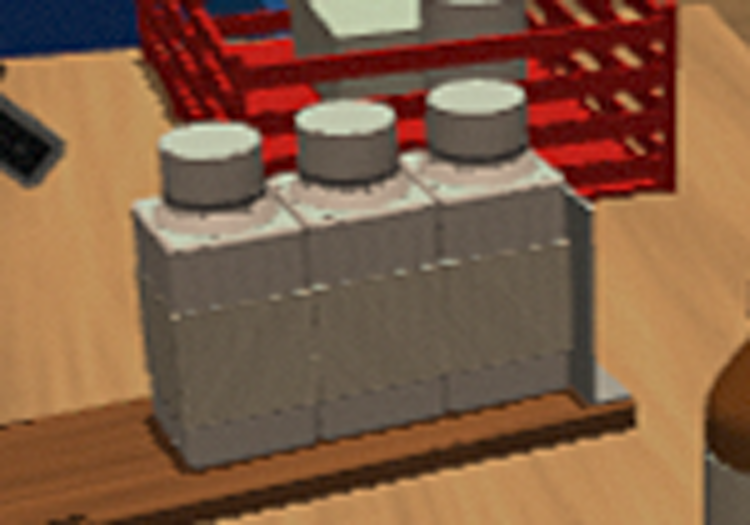

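View pics/c17.png

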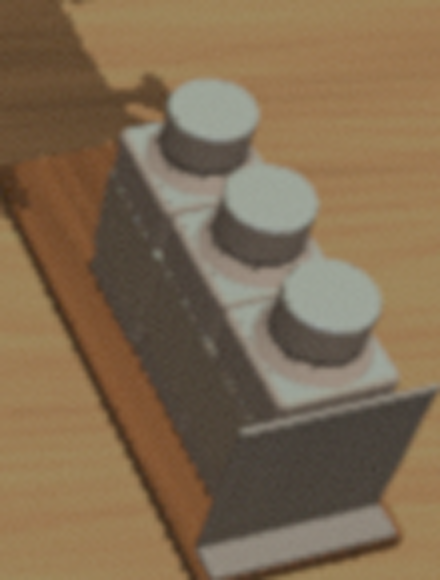

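View pics/w10.png

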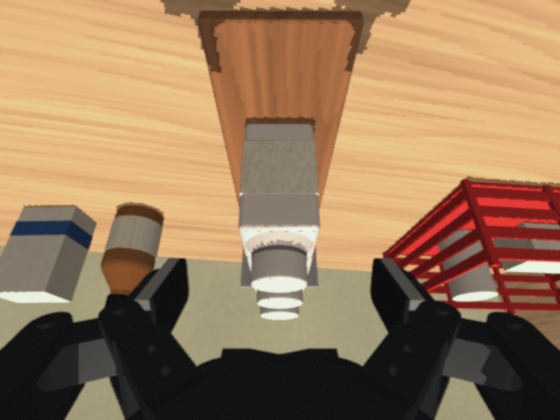

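```bash
python3 - <<'E'
from h import *
b=load('d10');a=load('s10')
f=lambda o,k,x,y:(o[0]+(x+.5)/k-.5,o[1]+(y+.5)/k-.5)
S=[(212,110),(270,199),(332,297)];D=[(211,141),(346,118),(476,97)]
P=[]
for s,d in zip(S,D):
    p,e=tri(a,f((350,110),4,*s),b,f((150,100),5,*d)); P.append(p); print(p.round(4),round(e,4), onz(b,*f((150,100),5,*d),.14).round(4)[:2], onz(a,*f((350,110),4,*s),.14).round(4)[:2])
P=np.array(P); u=(P[2]-P[0]);u/=np.linalg.norm(u); print([(P[1]-P[0])@u,(P[2]-P[1])@u],'bow',np.cross(u[:2],(P[1]-P[0])[:2]),np.degrees(np.arctan2(u[1],u[0])))
# base points along -y side at board top in side view
for x,y in[(190,468),(317,440),(443,414),(568,390)]: print(onz(b,*f((150,100),5,x,y),.012).round(4))
for n in('s1','s10'):
    i=load(n)['frame'].astype(float)
    print(n,i[240:310,230:350].mean())
d=np.abs(load('s1')['frame'].astype(int)-load('s10')['frame']).max(2); print('bystander diff',(d[225:310,230:355]>40).sum())
d=np.abs(load('d1')['frame'].astype(int)-b['frame']).max(2); print('side diff bystanders',(d[145:260,285:375]>40).sum(),'row',(d[115:190,215:275]>40).sum())
E
```

```text
[0.5984 0.2042 0.1391] 0.0014 [0.5986 0.2003] [0.5984 0.2043]
[0.653 0.217 0.139] 0.0011 [0.6529 0.213 ] [0.6533 0.2169]
[0.7078 0.2292 0.1386] 0.0009 [0.7073 0.2244] [0.7084 0.2288]
[np.float64(0.05604745128861068), np.float64(0.0561478187551314)] bow 0.0003185393600408388 12.852321741410458
[0.577  0.1757 0.012 ]
[0.6298 0.1877 0.012 ]
[0.6841 0.1984 0.012 ]
[0.7398 0.2078 0.012 ]
s1 106.25043650793651
s10 108.6677380952381
bystander diff 0
side diff bystanders 0 row 13<stdin>:8: DeprecationWarning: Arrays of 2-dimensional vectors are deprecated. Use arrays of 3-dimensional vectors instead. (deprecated in NumPy 2.0)
```

```bash
python3 - <<'E'
from h import *
o=get_obs(); print(o['t'],o['dq'].round(4),o['contact_force'])
print(finish_job())
E
```

```text
19.975 [ 0.      0.0106  0.0002 -0.0003  0.0007 -0.0003] [ 0.16704546 -0.08872272 -0.33717085]
the job is handed in; nothing more can be done
None
```

The fallen bottle now stands upright on the stock board, flush against the nearer row bottle and in line with the row. I handed the job in at about 20 s of the 64 s allowed.

**What I did:** I gripped the bottle across its sides with the tool tilted 45°, lifted it, and rolled it half a turn about the tool axis to bring it upright. I slid it along the row until the force reading showed light contact of about 2 N, lowered it onto the board, released it and backed off about 10 cm. The largest force I read was about 7 N, against the limits of 40 to 120 N.

**Last checks, all from the cameras after backing off:**
- **Gap:** the cap centres are 56.05 mm apart (new bottle to near bottle) and 56.15 mm (near to far), where 56 mm is flush.
- **Line and height:** the middle cap is about 0.3 mm off the line through the other two, and the caps sit at the same height within 1 mm.
- **Other objects:** the amber bottle and carton showed no pixel change in either view. The row showed only a trivial difference in the side view.
- **Robot:** it reads near-zero contact force and its fingers are clear of the bottles.

**Checks that disagreed:** while the bottle was held, my tilt estimates ranged from about −2.4° to +1.3°, so I let it seat itself on the board. I did not measure its tilt or squareness separately after release. Row direction estimates ranged from 9.8° to 12.9° between views. The two cameras differ by about 4 mm sideways, but this is the same for all three bottles, so it drops out of the spacing.

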